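# Make up two repair kits in their trays

### The job

Make up the two repair kits from the stock on the table. The green tray gets the jar of blue pigment in its square jar well and the cork sanding block in its long well; the yellow tray gets the jar of red pigment in its square jar well, the wooden wedge in its long well and the brass weight in its small well. Set everything right side up and flat on the floor of its well, never tip a jar over, and leave the brown jar, the putty tin and the spring clamp where they are.

Things in the scene. Friction and masses are not known exactly. Their poses are not given: they have to be found in the camera images.
- green_tray: kit tray of thin green sheet, 142 mm (its x) by 174 mm (its y), 14 mm high, fixed to the table; origin at the centre of its underside, z up. Three open wells with dark floors 4 mm above the table and walls up to 14 mm: a long well 130 (x) by 78 (y) mm centred at x 0, y +42 mm; a square jar well 70 by 70 mm centred at x -30, y -46 mm; a small well 52 (x) by 70 (y) mm centred at x +39, y -46 mm. The two trays differ only in colour and in what belongs in them
- yellow_tray: kit tray of thin yellow sheet, 142 mm (its x) by 174 mm (its y), 14 mm high, fixed to the table; origin at the centre of its underside, z up. Three open wells with dark floors 4 mm above the table and walls up to 14 mm: a long well 130 (x) by 78 (y) mm centred at x 0, y +42 mm; a square jar well 70 by 70 mm centred at x -30, y -46 mm; a small well 52 (x) by 70 (y) mm centred at x +39, y -46 mm. The two trays differ only in colour and in what belongs in them
- blue_jar: round glass jar 51 mm across and 75 mm high with blue paint inside and a black screw cap (47 mm across, the top 14 mm) that bears a round sticker in the colour of the paint; upright, origin at the centre of its underside, z up; 0.16 kg. Belongs in the green tray
- red_jar: round glass jar 51 mm across and 75 mm high with red paint inside and a black screw cap (47 mm across, the top 14 mm) that bears a round sticker in the colour of the paint; upright, origin at the centre of its underside, z up; 0.16 kg. Belongs in the yellow tray
- brown_jar: round glass jar 51 mm across and 75 mm high with a little rust-brown paint inside and a black screw cap (47 mm across, the top 14 mm) that bears a round sticker in the colour of the paint; upright, origin at the centre of its underside, z up; 0.16 kg. It is not part of either kit and stays where it stands
- cork_sander: cork sanding block, light brown with a dark red-brown underside, 60 (x) by 102 (y) by 35 mm high; origin at the centre of its underside, z up; 0.05 kg
- wedge: hardwood wedge, plain brown, 34 (x) by 100 (y) mm, tapering along y from 28 mm high at one end to a thin edge at the other, long sides upright and parallel; origin at the centre of its underside, z up; 0.04 kg
- brass_weight: brass weight: round body 37 mm across and 36 mm high, with a knob 18 mm across on top, 47 mm high in all; upright, origin at the centre of its underside, z up; 0.5 kg
- putty_tin: bystander: flat round tin, grey and green, 79 mm across and 42 mm high; origin at the centre of its underside. It stands near a fixed ring lamp, 260 mm across, that hangs 480 mm above the table with its middle at x 0.69, y -0.14 m: keep the arm clear of the lamp by crossing the table close to the robot
- spring_clamp: bystander: black spring clamp with orange tips lying flat, 68 by 125 by 20 mm; origin at the centre of its underside
There are look-alikes about, which are no part of the job. Of the things that look like the blue_jar, the smaller one is meant.

How it is judged:
At the end, for the whole second after the job is handed in: Each kit piece stands flat at rest in its well: jars within 13 mm of the middle, sander 18 along and 15 across, wedge 20 and 26, weight 12 (tray x) and 20; undersides under 8 mm up, tilt under 0.12 rad; brown jar, tin and clamp within 30 mm of their start (x of blue_jar in the frame of green_tray between -0.043 and -0.017 m and y of blue_jar in the frame of green_tray between -0.059 and -0.033 m and z of blue_jar in the frame of green_tray between 0 and 0.008 m and angle between each of blue_jar, cork_sander, red_jar, wedge, brass_weight's own z axis and vertical below 0.12 rad and linear speed of each of blue_jar, cork_sander, red_jar, wedge, brass_weight below 0.02 m/s and x of cork_sander in the frame of green_tray between -0.018 and 0.018 m and y of cork_sander in the frame of green_tray between 0.027 and 0.057 m and z of cork_sander in the frame of green_tray between 0 and 0.008 m and x of red_jar in the frame of yellow_tray between -0.043 and -0.017 m and y of red_jar in the frame of yellow_tray between -0.059 and -0.033 m and z of red_jar in the frame of yellow_tray between 0 and 0.008 m and x of wedge in the frame of yellow_tray between -0.02 and 0.02 m and y of wedge in the frame of yellow_tray between 0.016 and 0.068 m and z of wedge in the frame of yellow_tray between 0 and 0.008 m and x of brass_weight in the frame of yellow_tray between 0.027 and 0.051 m and y of brass_weight in the frame of yellow_tray between -0.066 and -0.026 m and z of brass_weight in the frame of yellow_tray between 0 and 0.008 m and distance of each of brown_jar, putty_tin, spring_clamp from where it was at the start of the episode below 0.03 m); the robot touches nothing.
It fails at once if a jar is tipped over (more than 0.6 rad) (angle between any of blue_jar, red_jar, brown_jar's own z axis and vertical above 0.6 rad).
It fails at once if the brown jar, the putty tin or the spring clamp is moved more than 30 mm (distance of any of brown_jar, putty_tin, spring_clamp from where it was at the start of the episode above 0.03 m).
It also fails if it takes over 147 s, if anything falls off the work surface, if the arm or the gripper's body presses on something with over 40 N, if the wrist force passes 120 N, or if a joint passes its speed limit or range.

### The arm

A 7-joint arm with a two-finger parallel gripper is mounted at the origin on a cart in front of the work surface, level with it; the furniture and walls round the work are solid. World frame = base frame: x ahead of the robot, y to its left, z up, the work surface at z = 0. Lengths are in m, angles in rad, forces in N, time in s.
With the tool pointing down it reaches from about 0.4 to 0.85 m from the base axis. Payload 10.4 kg.
Tool frame: the origin (TCP) lies on the centre line of the jaws, within the pads' length; the fingertips stand 17 mm ahead of it and the grasp point (between the pads) lies 2 mm behind it; z points along the fingers, y is the line along which they close (so a half turn about z gives the same grasp; the last joint's range is limited). The gripper opens to 85 mm and grips with 20 to 120 N. Pads are 22 mm wide; open, the fingers measure 114 mm over their backs; the gripper's body (76 mm by 85 mm) begins 54 mm behind the grasp point. The pads swing forward as they close: fully open they stand 13 mm farther back than shut.
Start: joints at [-1.176, 0.332, -0.065, 1.46, 0.022, 1.35, -0.088], TCP at [0.254, 0.571, 0.248] pointing down, gripper open.
Joint ranges: [-2.6, 2.6], [-0.5, 2.12], [-1.47, 1.34], [0.16, 2.42], [-1.27, 4.41], [0.06, 2.06], [-2.6, 2.6]. Speed limits (rad/s): [2.22, 2.22, 2.79, 2.79, 3.14, 3.14, 3.14].

### API

Orientations are given as a unit quaternion [x, y, z, w].
In Python, from workcell import sensors, imaging, order, spotter gives the robot as it stands. The module is installed in compiled form; this text tells all that it offers.
- The arm moves only by the shell command python3 -m inch 'ROWS' [FORCE]. ROWS is JSON, a list that holds one entry, the list of rows, each a list of 7 numbers: the shift along the tool's x, y, z in m, then the turn, a rotation vector about the tool's x, y, z in rad, then the closure, from -1 (fully open) to 1 (shut). In form: [[[x, y, z, ax, ay, az, hand], ...]]. A call has 1 to 10 rows; each row is the pose to reach, as a shift and turn from the pose commanded when the call began, along the tool's axes at that moment; what a row does not reach only later rows make up. A row lasts 1/10 s, in which the tool goes at most 50 mm and 8.59 degrees, less where a joint would pass 70% of its speed; a pose out of reach is approached as far as the arm can. A call with a gripper value outside its range is refused whole. The fingers move at their own pace and stop on an object; FORCE is the grip in N (left out, the last holds). Time passes only in rows, so rows that repeat a pose let the fingers close. It gives the time, the measured TCP pose, the force, the opening and the grip force at its end, in the units of the state.
- sensors.get_obs(): the state, without advancing time (a new reading comes with each control period).
- imaging.camera(name): name is "side" or "top"; returns the picture (480x640x3 uint8, blue, green, red); there is no depth.
- imaging.calibration(name): a dict with "mtx" (3x3 intrinsics, pixels), "R" (3x3) and "t" (3): a world point X has camera coordinates R X + t. Camera axes: x right, y down, z forward; pixel columns grow to the right and rows downward; lengths in m; the calibration is good to about 2 mm. A picture is of the moment at which its call begins. calibration takes no time and is no camera call.
- order.hand_in(): hands the job in; it is judged then, once.
Trained networks look in the newest picture that a camera, given by its name, has taken for a name from the list of things; names that differ only in an ending like _2 or _b are one class to them, and where a whole thing is asked for, a point or a joint stands for the part that bears it (a point fixed in the world has none). Each returns a list of dicts, best first, with "conf" (0 to 1); they miss things now and then, are a little off and sometimes report something else, mostly with a low value. They report only what shows in the picture. A call takes as long as a camera call. They do not tell look-alikes from the thing itself.
- spotter.look_for(label, camera): "pixel" ([column, row] in pixels, amid what is visible of it).
The state is a dict: "clock": time; "joint_pos": joint angles; "joint_velocities": joint speeds; "tau": joint torques, N m; "position": TCP position; "ee_rot": TCP orientation; "ft_force": force on the tool from outside, world axes, zero at the start; "torque": the same for the moment, N m; "grip_width": opening from 0.0 (shut) to 1.0 (fully open); "grasp_force": force on a finger pad.
Only numpy, scipy, OpenCV 4.12 (cv2) and the standard library are available. Lean on these libraries where they do the work, as an engineer would, in place of code of your own. Each camera call takes 0.05 s, during which the arm holds its last target. There are 200 camera calls.

## Working session

There is one attempt and no reset: what is moved stays moved. The work goes in short steps, Python scripts to look and compute and a shell command to move; the robot and the scene stay as the last step left them, time stands still between calls to the robot, and variables do not carry over. Pictures are saved under pics/ and viewed, at most 14 in all, crops included, and the job is handed in when it is done.

```bash
mkdir -p pics
python3 - <<'E'
from workcell import sensors, imaging, spotter
import cv2
for c in("top","side"):
    cv2.imwrite(f"pics/{c}0.png",imaging.camera(c))
    k=imaging.calibration(c);print(c,k["mtx"].round(1).tolist(),k["R"].round(3).tolist(),k["t"].round(3).tolist())
    for l in "green_tray yellow_tray blue_jar red_jar brown_jar cork_sander wedge brass_weight putty_tin spring_clamp".split():
        print(l,[([round(x) for x in d["pixel"]],round(d["conf"],2)) for d in spotter.look_for(l,c)])
print(sensors.get_obs())
E
```

```text
top [[596.5, 0.0, 326.2], [0.0, 596.5, 244.3], [0.0, 0.0, 1.0]] [[0.019, -1.0, 0.016], [-0.997, -0.02, -0.074], [0.074, -0.014, -0.997]] [-0.006, 0.643, 1.427]
green_tray [([414, 325], 0.83), ([488, 320], 0.27)]
yellow_tray [([238, 292], 0.76)]
blue_jar [([290, 166], 0.86), ([319, 288], 0.82)]
red_jar [([321, 328], 0.9)]
brown_jar []
cork_sander [([161, 288], 0.97), ([305, 232], 0.47)]
wedge [([489, 318], 0.96)]
brass_weight [([495, 282], 0.52), ([302, 232], 0.41)]
putty_tin [([474, 245], 0.93), ([322, 289], 0.63)]
spring_clamp [([165, 229], 0.88), ([235, 294], 0.61)]
side [[514.2, 0.0, 316.7], [0.0, 514.2, 243.9], [0.0, 0.0, 1.0]] [[0.893, -0.45, 0.024], [-0.146, -0.34, -0.929], [0.426, 0.826, -0.369]] [-0.556, 0.147, 1.135]
green_tray [([288, 312], 0.68)]
yellow_tray [([253, 239], 0.61)]
blue_jar [([360, 226], 0.86), ([290, 255], 0.85), ([400, 310], 0.73)]
red_jar [([253, 259], 0.84), ([289, 314], 0.2)]
brown_jar [([321, 240], 0.66)]
cork_sander [([240, 216], 0.57)]
wedge [([334, 346], 0.85), ([381, 332], 0.46)]
brass_weight [([291, 254], 0.15)]
putty_tin [([401, 308], 0.57)]
spring_clamp [([276, 211], 0.78)]
{'clock': 1.1, 'joint_pos': array([-1.17560656,  0.33222353, -0.06466968,  1.46008212,  0.02159567,
        1.3498831 , -0.08851648]), 'joint_velocities': array([ 0.00066426,  0.00114876,  0.00090745, -0.0005501 , -0.00137286,
        0.0008865 , -0.00020386]), 'tau': array([ 1.15855419e-03, -6.25252533e+01,  4.98444715e-02, -3.91819739e+01,
        1.65945076e-02,  2.19247471e-03,  1.68197727e-05]), 'position': array([0.25359969, 0.57127346, 0.24833129]), 'ee_rot': array([2.07400077e-01, 9.78256207e-01, 4.92883968e-05, 2.25127003e-06]), 'ft_force': array([ 0.83317256,  0.458544  , -0.35570798]), 'torque': array([-0.02842562, -0.02196386,  0.02296868]), 'grasp_force': 0.0, 'grip_width': 0.9996010434240133}
```

```bash
python3 -c "
import cv2
i=cv2.imread('pics/top0.png')[130:400,110:540];cv2.imwrite('pics/top0c.png',cv2.resize(i,(796,500),interpolation=cv2.INTER_CUBIC))
i=cv2.imread('pics/side0.png')[170:400,190:480];cv2.imwrite('pics/side0c.png',cv2.resize(i,(754,598),interpolation=cv2.INTER_CUBIC))"
```

```text
(no output)
```

View pics/top0c.png

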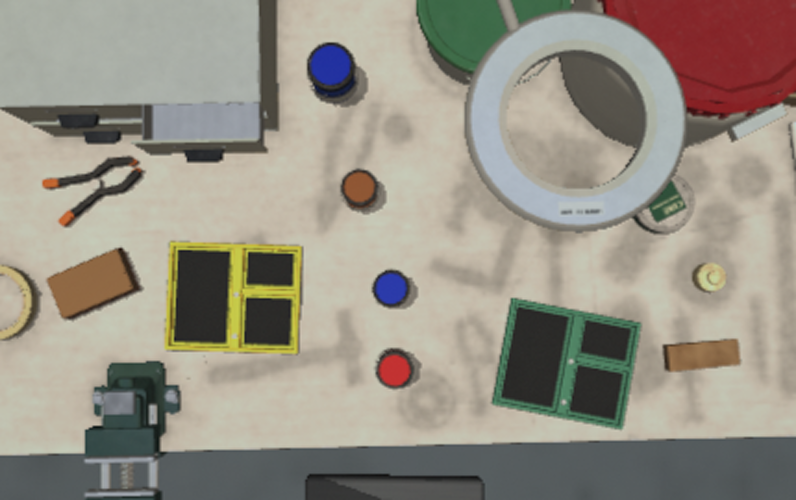

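View pics/side0c.png

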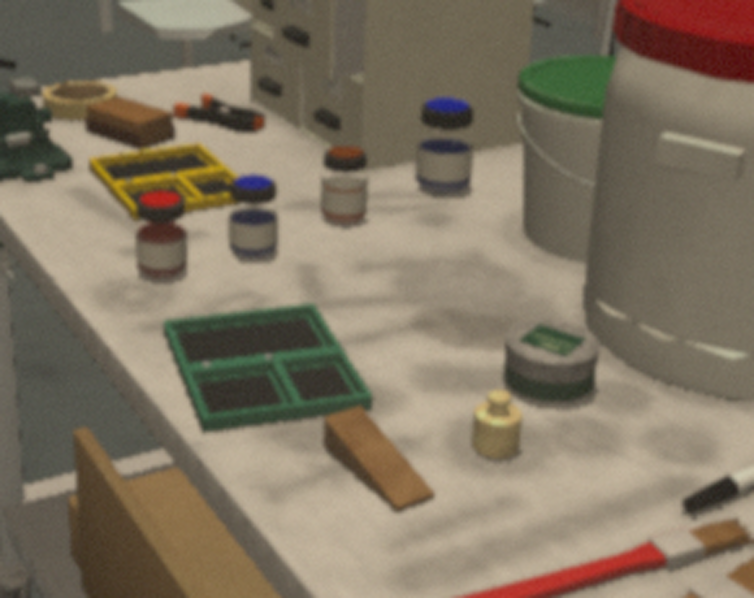

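The top view shows the yellow tray at about (237,290) in full-image pixels, the green tray at (416,326), the small blue jar at (321,286) and the red jar at (323,330). It also shows the sander at (160,283), the wedge at (489,321) and the weight at (494,280). The larger blue look-alike is at (289,166). Next I measure these and zoom in on the sander.

```bash
cat > h.py <<'E'
import numpy as np, cv2
from workcell import sensors, imaging, spotter
from scipy.spatial.transform import Rotation as Ro
def ray(c,px,z):
    k=imaging.calibration(c);R=np.array(k["R"]);C=-R.T@np.array(k["t"])
    d=R.T@np.linalg.inv(k["mtx"])@np.array([px[0],px[1],1.]);return (C+d*(z-C[2])/d[2])[:2]
def blob(img,lo,hi,box):
    x0,y0,x1,y1=box;h=cv2.cvtColor(img[y0:y1,x0:x1],cv2.COLOR_BGR2HSV)
    m=cv2.inRange(h,np.array(lo),np.array(hi));n,l,s,c=cv2.connectedComponentsWithStats(m)
    i=1+np.argmax(s[1:,4]);pts=np.argwhere(l==i)[:,::-1]+[x0,y0]
    return c[i]+[x0,y0],pts
def rect(c,pts,z):
    w=np.array([ray(c,p,z) for p in pts])
    (a,b),(p,q),th=cv2.minAreaRect((w*1000).astype(np.float32));return round(a),round(b),round(p),round(q),round(th,1)
E
python3 - <<'E'
from h import *
i=cv2.imread('pics/top0.png')
h=cv2.cvtColor(i,cv2.COLOR_BGR2HSV)
for n,p in dict(sander=(160,283),wedge=(489,321),weight=(494,280),yel=(237,265),wood=(180,330)).items(): print(n,h[p[1],p[0]],i[p[1],p[0]])
for n,lo,hi,b,z in [("yellow",(24,120,80),(36,255,255),(190,250,290,330),.014),("green",(60,60,40),(95,255,255),(370,280,465,370),.014),("sander",(0,100,40),(18,255,200),(125,255,195,310),.035),("wedge",(0,90,40),(20,255,220),(460,305,515,345),.014)]:
    c,p=blob(i,lo,hi,b);print(n,c.round(1),len(p),rect("top",p,z))
for n,lo,hi,b,z in [("blue",(105,120,60),(130,255,255),(305,270,340,305),.075),("red",(0,150,80),(8,255,255),(305,310,345,345),.075),("brown",(3,100,60),(18,255,255),(290,215,325,250),.075),("weight",(18,40,120),(35,255,255),(480,265,510,292),.02),("big",(105,120,60),(130,255,255),(270,150,305,185),.09)]:
    c,p=blob(i,lo,hi,b);print(n,c.round(1),len(p),(ray("top",c,z)*1000).round(),np.ptp(p,axis=0))
print("weightknob",[(ray("top",d["pixel"],.047)*1000).round() for d in spotter.look_for("brass_weight","top")] if 0 else "")
for n,q in [("tin",(474,245)),("clamp",(165,229))]: print(n,(ray("top",q,.02)*1000).round())
t=cv2.resize(i[255:310,125:205],(640,440),interpolation=cv2.INTER_CUBIC);
s=cv2.imread('pics/side0.png');u=cv2.resize(s[195:240,215:265],(489,440),interpolation=cv2.INTER_CUBIC)
w=cv2.resize(i[262:350,455:520],(325,440),interpolation=cv2.INTER_CUBIC)
o=np.hstack([t,u,w]);cv2.imwrite("pics/z.png",cv2.resize(o,(800,int(440*800/o.shape[1]))))
E
```

```text
sander [ 14 134 143] [ 68 104 143]
wedge [ 15 120 149] [ 79 115 149]
weight [ 34  71 205] [148 205 197]
yel [ 31 163 200] [ 72 200 197]
wood [73 65 75] [64 75 56]
yellow [238.6 290.4] 1678 (527, 225, 173, 141, 89.2)Traceback (most recent call last):
  File "<stdin>", line 6, in <module>
  File "h.py", line 13, in rect
    w=np.array([ray(c,p,z) for p in pts])
                ~~~^^^^^^^
  File "h.py", line 5, in ray
    k=imaging.calibration(c);R=np.array(k["R"]);C=-R.T@np.array(k["t"])
ValueError: time passes only in moves, steps and waits
```

```bash
python3 - <<'E'
s=open('h.py').read()
s=s.replace("def ray","K={c:imaging.calibration(c) for c in('top','side')}\ndef ray").replace("k=imaging.calibration(c);R","k=K[c];R")
open('h.py','w').write(s)
E
cat > m.py <<'E'
from h import *
i=cv2.imread('pics/top0.png')
for n,lo,hi,b,z in [("yellow",(24,120,80),(36,255,255),(190,250,290,330),.014),("green",(60,60,40),(95,255,255),(370,280,465,370),.014),("sander",(0,100,40),(18,255,255),(125,255,195,310),.035),("wedge",(0,90,40),(20,255,220),(460,305,515,345),.014)]:
    c,p=blob(i,lo,hi,b);print(n,c.round(1),len(p),rect("top",p,z))
for n,lo,hi,b,z in [("blue",(105,120,60),(130,255,255),(305,270,340,305),.075),("red",(0,150,80),(8,255,255),(305,310,345,345),.075),("brown",(3,100,60),(18,255,255),(290,215,325,250),.075),("weight",(18,60,120),(35,255,255),(480,265,510,292),.02),("big",(105,120,60),(130,255,255),(270,150,305,185),.09)]:
    c,p=blob(i,lo,hi,b);print(n,c.round(1),len(p),(ray("top",c,z)*1000).round(),np.ptp(p,axis=0))
for n,q in [("tin",(474,245)),("clamp",(165,229))]: print(n,(ray("top",q,.02)*1000).round())
t=cv2.resize(i[255:310,125:205],(640,440),interpolation=cv2.INTER_CUBIC);
s=cv2.imread('pics/side0.png');u=cv2.resize(s[195:240,215:265],(489,440),interpolation=cv2.INTER_CUBIC)
w=cv2.resize(i[262:350,455:520],(325,440),interpolation=cv2.INTER_CUBIC)
o=np.hstack([t,u,w]);cv2.imwrite("pics/z.png",cv2.resize(o,(800,int(440*800/o.shape[1]))))
E
python3 m.py
```

```text
yellow [238.6 290.4] 1678 (527, 225, 173, 141, 89.2)
green [418.5 326. ] 1704 (449, -214, 173, 140, 80.2)
sander [159.5 282.8] 1055 (541, 404, 58, 103, 24.5)
wedge [488.4 321.3] 543 (463, -392, 34, 97, 5.8)
blue [320.8 285.3] 225 [543.  19.] [16 16]
red [322.7 329.6] 215 [440.  12.] [16 15]
brown [303.7 230.6] 224 [670.  62.] [17 15]
weight [493.7 278.7] 175 [ 567. -403.] [15 15]
big [288.2 164.7] 374 [823. 101.] [21 21]
tin [ 649. -355.]
clamp [672. 400.]
```

View pics/z.png

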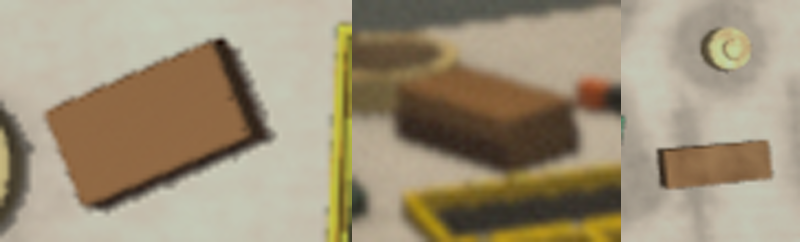

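The sander lies right side up, light face up. The wedge's thick end points to image left (+y). All poses are measured, so I go for the sander first.

```bash
cat > to.py <<'E'
# usage: to.py x y z angle_of_tool_y_deg (mod 180) [from x y z ang]: prints shift/turn in tool axes
import sys,numpy as np
from workcell import sensors
from scipy.spatial.transform import Rotation as Ro
a=list(map(float,sys.argv[1:]));o=sensors.get_obs();R=Ro.from_quat(o["ee_rot"]).as_matrix();p=o["position"]
y=np.degrees(np.arctan2(R[1,1],R[0,1]));d=(a[3]-y+90)%180-90
print("shift",(R.T@(np.array(a[:3])-p)).round(4),"az",round(-np.radians(d),3),"alt",round(-np.radians(d-180*np.sign(d)),3),"| pos",p.round(4),"yang",round(y,1),"j7",o["joint_pos"][6].round(2),"t",round(o["clock"],1),"w",round(o["grip_width"],3),"f",round(o["grasp_force"],1),"tilt",R[2,:2].round(3))
E
python3 to.py .541 .404 .18 24.5
python3 -m inch '[[[-0.33,-0.036,0.068,0,0,0.725,-1],[-0.33,-0.036,0.068,0,0,0.725,-1],[-0.33,-0.036,0.068,0,0,0.725,-1],[-0.33,-0.036,0.068,0,0,0.725,-1],[-0.33,-0.036,0.068,0,0,0.725,-1],[-0.33,-0.036,0.068,0,0,0.725,-1],[-0.33,-0.036,0.068,0,0,0.725,-1],[-0.33,-0.036,0.068,0,0,0.725,-1],[-0.33,-0.036,0.068,0,0,0.725,-1],[-0.33,-0.036,0.068,0,0,0.725,-1]]]' 30
python3 to.py .541 .404 .031 24.5
```

```text
shift [-0.3306 -0.0363  0.0683] az 0.725 alt -2.416 | pos [0.2536 0.5713 0.2483] yang 66.1 j7 -0.09 t 1.1 w 1.0 f 0.0 tilt [0. 0.]
clock: 2.1
position: [0.5396, 0.4057, 0.1805]
ee_rot: [0.54, 0.842, 0.0, -0.0]
ft_force: [0.4, 0.2, 0.2]
grip_width: 1.0
grasp_force: 0.0
shift [-0.0022  0.0006  0.1495] az 0.002 alt -3.14 | pos [0.5396 0.4057 0.1805] yang 24.6 j7 -0.22 t 2.1 w 1.0 f 0.0 tilt [ 0.001 -0.   ]
```

```bash
python3 -m inch '[[[0,0,0.05,0,0,0,-1],[0,0,0.1,0,0,0,-1],[0,0,0.135,0,0,0,-1],[0,0,0.149,0,0,0,-1],[0,0,0.149,0,0,0,-1],[0,0,0.149,0,0,0,1],[0,0,0.149,0,0,0,1],[0,0,0.149,0,0,0,1],[0,0,0.149,0,0,0,1],[0,0,0.149,0,0,0,1]]]' 30
python3 -m inch '[[[0,0,0,0,0,0,1],[0,0,0,0,0,0,1],[0,0,-0.03,0,0,0,1],[0,0,-0.08,0,0,0,1],[0,0,-0.13,0,0,0,1],[0,0,-0.18,0,0,0,1],[0,0,-0.21,0,0,0,1],[0,0,-0.21,0,0,0,1]]]' 30
python3 to.py .45 .20 .24 80.2; python3 to.py .456 -.173 .24 80.2
```

```text
clock: 3.1
position: [0.5419, 0.4058, 0.0343]
ee_rot: [0.541, 0.841, 0.002, 0.0]
ft_force: [-1.1, -0.0, 8.1]
grip_width: 0.686
grasp_force: 33.4
clock: 3.9
position: [0.5425, 0.4056, 0.2488]
ee_rot: [0.541, 0.841, 0.005, 0.001]
ft_force: [0.5, 0.4, 0.2]
grip_width: 0.691
grasp_force: 32.9
shift [-0.1488 -0.1695  0.0066] az -0.972 alt 2.169 | pos [0.5425 0.4056 0.2488] yang 24.5 j7 -0.23 t 3.9 w 0.691 f 32.9 tilt [0.003 0.01 ]
shift [-0.4906 -0.3188  0.004 ] az -0.972 alt 2.169 | pos [0.5425 0.4056 0.2488] yang 24.5 j7 -0.23 t 3.9 w 0.691 f 32.9 tilt [0.003 0.01 ]
```

```bash
python3 -m inch '[[[-0.149,-0.17,0,0,0,-0.972,1],[-0.149,-0.17,0,0,0,-0.972,1],[-0.149,-0.17,0,0,0,-0.972,1],[-0.149,-0.17,0,0,0,-0.972,1],[-0.149,-0.17,0,0,0,-0.972,1],[-0.149,-0.17,0,0,0,-0.972,1],[-0.149,-0.17,0,0,0,-0.972,1],[-0.149,-0.17,0,0,0,-0.972,1],[-0.149,-0.17,0,0,0,-0.972,1]]]'
python3 to.py .456 -.173 .10 80.2
```

```text
clock: 4.8
position: [0.4477, 0.1983, 0.2414]
ee_rot: [0.086, 0.996, 0.0, 0.0]
ft_force: [-0.8, -0.2, -0.6]
grip_width: 0.688
grasp_force: 32.9
shift [-0.0721 -0.3644  0.1413] az -0.002 alt 3.139 | pos [0.4477 0.1983 0.2414] yang 80.1 j7 0.89 t 4.8 w 0.688 f 32.9 tilt [-0.  0.]
```

```bash
python3 -m inch '[[[-0.035,-0.18,0,0,0,0,1],[-0.035,-0.18,0,0,0,0,1],[-0.035,-0.18,0,0,0,0,1],[-0.072,-0.364,0,0,0,0,1],[-0.072,-0.364,0.05,0,0,0,1],[-0.072,-0.364,0.1,0,0,0,1],[-0.072,-0.364,0.13,0,0,0,1],[-0.072,-0.364,0.13,0,0,0,1],[-0.072,-0.364,0.13,0,0,0,1],[-0.072,-0.364,0.13,0,0,0,1]]]'
python3 to.py .456 -.173 .10 80.2
python3 - <<'E'
from h import *
cv2.imwrite("pics/s1.png",imaging.camera("side"))
E
```

```text
clock: 5.8
position: [0.4551, -0.1745, 0.1092]
ee_rot: [0.088, 0.996, -0.001, -0.002]
ft_force: [-0.3, 0.8, -0.1]
grip_width: 0.692
grasp_force: 33.0
shift [-0.0007  0.0016  0.0092] az -0.005 alt 3.136 | pos [ 0.4551 -0.1745  0.1092] yang 79.9 j7 1.77 t 5.8 w 0.692 f 33.0 tilt [ 0.004 -0.002]
```

View pics/s1.png

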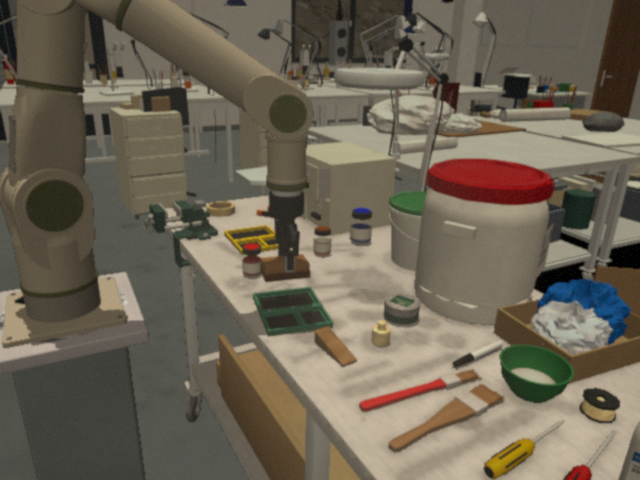

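The sander hangs level at (287,268), above the green tray. I lower it and release.

```bash
python3 -m inch '[[[-0.001,0.001,0.03,0,0,0,1],[-0.001,0.001,0.055,0,0,0,1],[-0.001,0.001,0.066,0,0,0,1],[-0.001,0.001,0.069,0,0,0,1],[-0.001,0.001,0.069,0,0,0,1],[-0.001,0.001,0.069,0,0,0,1]]]'
python3 -m inch '[[[0,0,0,0,0,0,-0.7],[0,0,0,0,0,0,-0.8],[0,0,0,0,0,0,-0.9],[0,0,-0.02,0,0,0,-0.9],[0,0,-0.06,0,0,0,-0.9],[0,0,-0.1,0,0,0,-0.9],[0,0,-0.14,0,0,0,-0.9],[0,0,-0.14,0,0,0,-0.9]]]'
python3 to.py .463 -.377 .14 5.8
```

```text
clock: 6.45
position: [0.4589, -0.1717, 0.0435]
ee_rot: [0.085, 0.996, 0.0, 0.001]
ft_force: [-0.1, 0.5, -0.3]
grip_width: 0.687
grasp_force: 33.0
clock: 7.25
position: [0.4605, -0.1727, 0.1874]
ee_rot: [0.086, 0.996, 0.0, 0.004]
ft_force: [0.0, -0.9, 0.1]
grip_width: 0.948
grasp_force: 0.0
shift [-0.0368 -0.2009  0.0475] az 1.298 alt -1.843 | pos [ 0.4605 -0.1727  0.1874] yang 80.2 j7 1.71 t 7.2 w 0.948 f 0.0 tilt [-0.008  0.001]
```

```bash
python3 -m inch '[[[-0.037,-0.201,0.04,0,0,1.298,-1],[-0.037,-0.201,0.04,0,0,1.298,-1],[-0.037,-0.201,0.04,0,0,1.298,-1],[-0.037,-0.201,0.04,0,0,1.298,-1],[-0.037,-0.201,0.04,0,0,1.298,-1],[-0.037,-0.201,0.04,0,0,1.298,-1],[-0.037,-0.201,0.04,0,0,1.298,-1],[-0.037,-0.201,0.04,0,0,1.298,-0.5],[-0.037,-0.201,0.04,0,0,1.298,-0.5],[-0.037,-0.201,0.04,0,0,1.298,-0.5]]]'
python3 to.py .461 -.377 .021 5.8
python3 - <<'E'
from h import *
i=imaging.camera("top")
cv2.imwrite("pics/t2.png",cv2.resize(i[250:380,360:540],(792,572),interpolation=cv2.INTER_CUBIC))
E
```

```text
clock: 8.25
position: [0.4602, -0.376, 0.1416]
ee_rot: [0.671, 0.742, -0.0, -0.0]
ft_force: [0.1, 0.9, 0.3]
grip_width: 0.749
grasp_force: 0.0
shift [-0.0011  0.0008  0.1206] az -0.001 alt 3.141 | pos [ 0.4602 -0.376   0.1416] yang 5.8 j7 1.02 t 8.2 w 0.749 f 0.0 tilt [ 0.    -0.001]
```

View pics/t2.png

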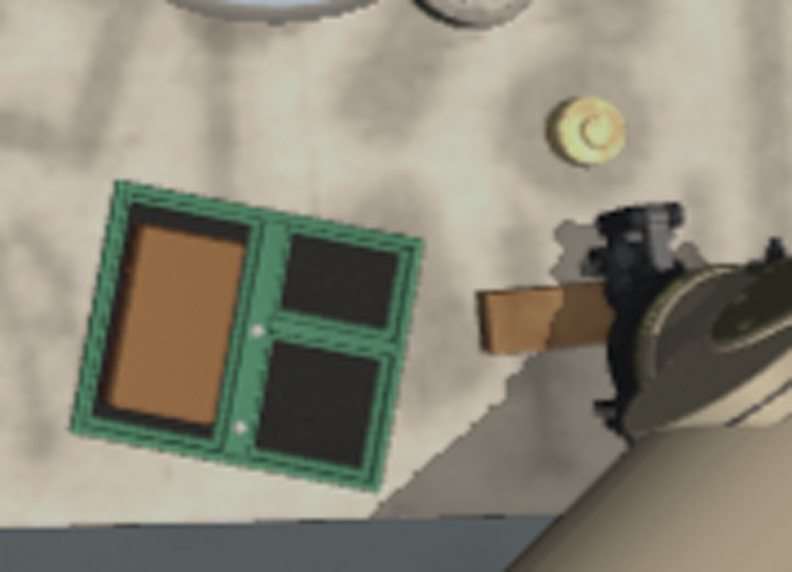

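The sander sits flat in the long well at crop pixel (175,325). The gripper stands over the wedge at about (610,310). I descend on it.

```bash
python3 -m inch '[[[-0.001,0.001,0.05,0,0,0,-0.5],[-0.001,0.001,0.09,0,0,0,-0.5],[-0.001,0.001,0.115,0,0,0,-0.5],[-0.001,0.001,0.12,0,0,0,-0.5],[-0.001,0.001,0.12,0,0,0,-0.5],[-0.001,0.001,0.12,0,0,0,1],[-0.001,0.001,0.12,0,0,0,1],[-0.001,0.001,0.12,0,0,0,1],[-0.001,0.001,0.12,0,0,0,1],[-0.001,0.001,0.12,0,0,0,1]]]' 40
python3 to.py .461 -.377 .021 5.8
python3 -m inch '[[[0,0,0,0,0,0,1],[0,0,-0.03,0,0,0,1],[0,0,-0.08,0,0,0,1],[0,0,-0.13,0,0,0,1],[0,0,-0.15,0,0,0,1],[0,0,-0.15,0,0,0,1]]]'
python3 to.py .42 -.15 .18 89.2;python3 to.py .420 .1 .18 89.2
```

```text
clock: 9.3
position: [0.4624, -0.3777, 0.024]
ee_rot: [0.67, 0.742, 0.0, 0.001]
ft_force: [-0.5, -0.3, 6.9]
grip_width: 0.386
grasp_force: 40.4
shift [ 0.0009 -0.0013  0.003 ] az 0.001 alt -3.14 | pos [ 0.4624 -0.3777  0.024 ] yang 5.9 j7 1.11 t 9.3 w 0.386 f 40.4 tilt [-0.001  0.002]
clock: 9.9
position: [0.4628, -0.3784, 0.1765]
ee_rot: [0.67, 0.742, 0.001, 0.003]
ft_force: [-0.1, 0.1, -1.1]
grip_width: 0.384
grasp_force: 40.1
shift [ 0.2315 -0.0192 -0.0044] az -1.455 alt 1.687 | pos [ 0.4628 -0.3784  0.1765] yang 5.9 j7 1.0 t 9.9 w 0.384 f 40.1 tilt [-0.003  0.006]
shift [ 0.4802  0.0063 -0.005 ] az -1.455 alt 1.687 | pos [ 0.4628 -0.3784  0.1765] yang 5.9 j7 1.0 t 9.9 w 0.384 f 40.1 tilt [-0.003  0.006]
```

```bash
python3 -m inch '[[[0.231,-0.019,0,0,0,0,1],[0.231,-0.019,0,0,0,0,1],[0.231,-0.019,0,0,0,0,1],[0.231,-0.019,0,0,0,0,1],[0.48,0.006,0,0,0,-0.3,1],[0.48,0.006,0,0,0,-0.4,1],[0.48,0.006,0,0,0,-0.5,1],[0.48,0.006,0,0,0,-0.6,1],[0.48,0.006,0,0,0,-0.7,1],[0.48,0.006,0,0,0,-0.8,1]]]'
python3 to.py .513 .267 .10 89.2
```

```text
clock: 10.9
position: [0.4174, 0.1047, 0.1719]
ee_rot: [0.324, 0.946, 0.0, -0.0]
ft_force: [1.1, -0.6, 0.1]
grip_width: 0.384
grasp_force: 40.0
shift [0.0241 0.1868 0.072 ] az -0.647 alt 2.495 | pos [0.4174 0.1047 0.1719] yang 52.1 j7 0.52 t 10.9 w 0.384 f 40.0 tilt [0.001 0.001]
```

```bash
python3 -m inch '[[[0.024,0.187,0,0,0,-0.647,1],[0.024,0.187,0,0,0,-0.647,1],[0.024,0.187,0,0,0,-0.647,1],[0.024,0.187,0,0,0,-0.647,1],[0.024,0.187,0.03,0,0,-0.647,1],[0.024,0.187,0.07,0,0,-0.647,1],[0.024,0.187,0.08,0,0,-0.647,1],[0.024,0.187,0.08,0,0,-0.647,1],[0.024,0.187,0.08,0,0,-0.647,1]]]'
python3 to.py .513 .267 .029 89.2
python3 - <<'E'
from h import *
cv2.imwrite("pics/t3.png",cv2.resize(np.hstack([imaging.camera("top")[240:340,170:300],imaging.camera("side")[190:290,190:320]]),(780,300),interpolation=cv2.INTER_CUBIC))
E
```

```text
clock: 11.8
position: [0.5163, 0.2628, 0.0938]
ee_rot: [0.011, 1.0, 0.0, 0.001]
ft_force: [0.8, 0.2, 0.4]
grip_width: 0.383
grasp_force: 40.0
shift [0.0034 0.0041 0.0648] az -0.008 alt 3.133 | pos [0.5163 0.2628 0.0938] yang 88.7 j7 1.18 t 11.8 w 0.383 f 40.0 tilt [-0.001  0.001]
```

View pics/t3.png

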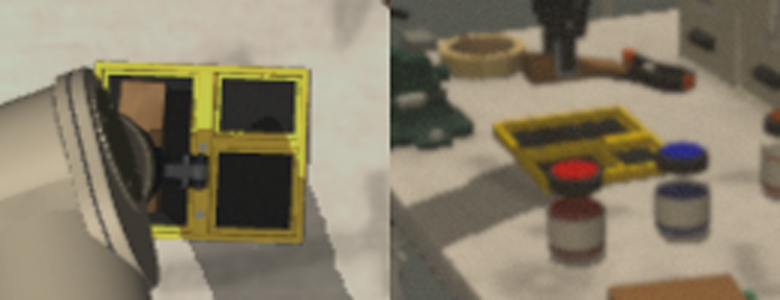

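The wedge hangs level over the long well at crop pixel (140,110). I lower it and release.

```bash
python3 -m inch '[[[0.003,0.004,0.03,0,0,0,1],[0.003,0.004,0.05,0,0,0,1],[0.003,0.004,0.062,0,0,0,1],[0.003,0.004,0.065,0,0,0,1],[0.003,0.004,0.065,0,0,0,1],[0.003,0.004,0.065,0,0,0,1]]]'
python3 to.py .513 .267 .029 89.2
python3 -m inch '[[[0,0,0,0,0,0,0.1],[0,0,0,0,0,0,0.05],[0,0,0,0,0,0,0.05],[0,0,-0.02,0,0,0,0],[0,0,-0.06,0,0,0,-0.3],[0,0,-0.11,0,0,0,-0.5],[0,0,-0.14,0,0,0,-0.5],[0,0,-0.14,0,0,0,-0.5]]]'
python3 to.py .440 .012 .17 50
```

```text
clock: 12.5
position: [0.5135, 0.2671, 0.0285]
ee_rot: [0.011, 1.0, 0.001, 0.001]
ft_force: [-0.6, -0.0, -0.2]
grip_width: 0.388
grasp_force: 40.1
shift [ 0.0005 -0.0001 -0.0005] az -0.008 alt 3.134 | pos [0.5135 0.2671 0.0285] yang 88.7 j7 1.21 t 12.5 w 0.388 f 40.1 tilt [-0.002  0.001]
clock: 13.3
position: [0.5149, 0.2677, 0.1721]
ee_rot: [0.011, 1.0, 0.002, 0.003]
ft_force: [0.9, 0.9, -0.6]
grip_width: 0.75
grasp_force: 0.0
shift [ 0.0693 -0.2573  0.0004] az 0.676 alt -2.466 | pos [0.5149 0.2677 0.1721] yang 88.7 j7 1.13 t 13.3 w 0.75 f 0.0 tilt [-0.006  0.005]
```

```bash
python3 -m inch '[[[0.069,-0.257,0,0,0,0,-1],[0.069,-0.257,0,0,0,0,-1],[0.069,-0.257,0,0,0,0,-1],[0.069,-0.257,0,0,0,0,-1],[0.069,-0.257,0,0,0,0,-1],[0.069,-0.257,0,0,0,0,-1],[0.069,-0.257,0,0,0,0,-1],[0.069,-0.257,0,0,0,0,-1]]]' 35
python3 to.py .440 .012 .043 89.2
python3 - <<'E'
from h import *
i=imaging.camera("top");cv2.imwrite("pics/t4.png",cv2.resize(i[240:350,170:350],(792,484),interpolation=cv2.INTER_CUBIC))
E
```

```text
clock: 14.1
position: [0.4383, 0.0122, 0.1672]
ee_rot: [0.011, 1.0, 0.0, 0.0]
ft_force: [0.4, 1.2, -0.3]
grip_width: 1.001
grasp_force: 0.0
shift [-0.0017 -0.0003  0.1242] az -0.007 alt 3.134 | pos [0.4383 0.0122 0.1672] yang 88.8 j7 1.39 t 14.1 w 1.001 f 0.0 tilt [-0.     0.001]
```

View pics/t4.png

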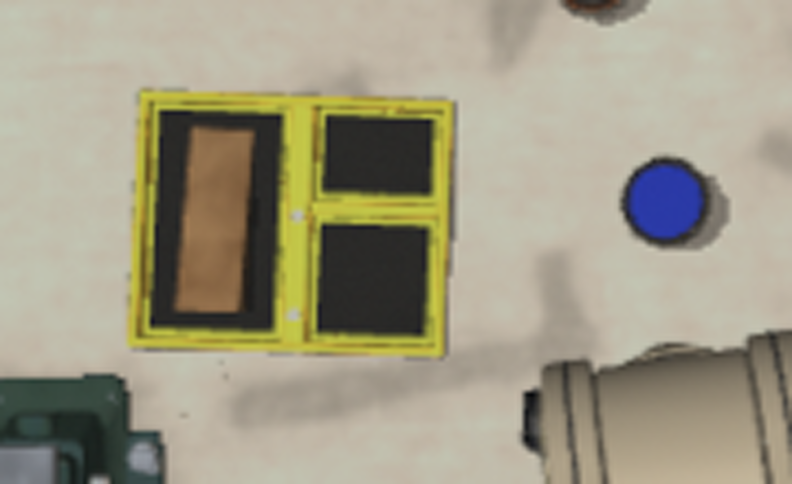

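The wedge lies flat and centred in the long well at crop pixel (215,220). The gripper is over the red jar, so I grasp it.

```bash
python3 -m inch '[[[-0.002,0,0.04,0,0,0,-1],[-0.002,0,0.08,0,0,0,-1],[-0.002,0,0.11,0,0,0,-1],[-0.002,0,0.124,0,0,0,-1],[-0.002,0,0.124,0,0,0,-1],[-0.002,0,0.124,0,0,0,1],[-0.002,0,0.124,0,0,0,1],[-0.002,0,0.124,0,0,0,1],[-0.002,0,0.124,0,0,0,1],[-0.002,0,0.124,0,0,0,1]]]'
python3 to.py .440 .012 .043 89.2
python3 -m inch '[[[0,0,0,0,0,0,1],[0,0,-0.03,0,0,0,1],[0,0,-0.07,0,0,0,1],[0,0,-0.1,0,0,0,1],[0,0,-0.1,0,0,0,1]]]'
python3 to.py .496 .179 .15 89.2
```

```text
clock: 15.15
position: [0.4411, 0.0119, 0.0445]
ee_rot: [0.011, 1.0, 0.001, 0.001]
ft_force: [-1.5, 1.9, 7.6]
grip_width: 0.564
grasp_force: 35.0
shift [0.0011 0.0001 0.0015] az -0.008 alt 3.134 | pos [0.4411 0.0119 0.0445] yang 88.8 j7 1.59 t 15.2 w 0.564 f 35.0 tilt [-0.002  0.002]
clock: 15.65
position: [0.4425, 0.0118, 0.1473]
ee_rot: [0.011, 1.0, 0.002, 0.003]
ft_force: [-0.0, -0.3, -1.0]
grip_width: 0.562
grasp_force: 37.8
shift [-0.0498  0.1684 -0.0016] az -0.008 alt 3.134 | pos [0.4425 0.0118 0.1473] yang 88.7 j7 1.42 t 15.7 w 0.562 f 37.8 tilt [-0.007  0.004]
```

```bash
python3 -m inch '[[[-0.012,0.042,0,0,0,0,1],[-0.025,0.084,0,0,0,0,1],[-0.037,0.126,0,0,0,0,1],[-0.05,0.168,0,0,0,0,1],[-0.05,0.168,0.03,0,0,0,1],[-0.05,0.168,0.06,0,0,0,1],[-0.05,0.168,0.08,0,0,0,1],[-0.05,0.168,0.08,0,0,0,1],[-0.05,0.168,0.08,0,0,0,1]]]'
python3 to.py .496 .179 .049 89.2
```

```text
clock: 16.55
position: [0.4938, 0.178, 0.0636]
ee_rot: [0.011, 1.0, -0.0, -0.0]
ft_force: [0.9, 0.1, -1.5]
grip_width: 0.563
grasp_force: 37.8
shift [-0.0022  0.0011  0.0146] az -0.008 alt 3.134 | pos [0.4938 0.178  0.0636] yang 88.7 j7 1.32 t 16.6 w 0.563 f 37.8 tilt [ 0. -0.]
```

```bash
python3 -m inch '[[[-0.002,0.001,0.007,0,0,0,1],[-0.002,0.001,0.012,0,0,0,1],[-0.002,0.001,0.0145,0,0,0,1],[-0.002,0.001,0.0145,0,0,0,1],[-0.002,0.001,0.0145,0,0,0,1]]]'
python3 -m inch '[[[0,0,0,0,0,0,-0.4],[0,0,0,0,0,0,-0.5],[0,0,0,0,0,0,-0.5],[0,0,0,0,0,0,-0.5],[0,0,-0.03,0,0,0,-0.5],[0,0,-0.07,0,0,0,-0.5],[0,0,-0.11,0,0,0,-0.5],[0,0,-0.12,0,0,0,-0.7],[0,0,-0.12,0,0,0,-1]]]'
python3 to.py .543 .019 .15 89.2
```

```text
clock: 17.05
position: [0.4959, 0.1791, 0.0489]
ee_rot: [0.011, 1.0, 0.0, 0.0]
ft_force: [0.6, -0.8, -1.7]
grip_width: 0.559
grasp_force: 37.8
clock: 17.95
position: [0.4966, 0.1796, 0.1703]
ee_rot: [0.011, 1.0, 0.001, 0.001]
ft_force: [-0.2, 0.1, -0.3]
grip_width: 0.988
grasp_force: 0.0
shift [-0.0498 -0.1596  0.0201] az -0.008 alt 3.134 | pos [0.4966 0.1796 0.1703] yang 88.8 j7 1.24 t 17.9 w 0.988 f 0.0 tilt [-0.003  0.002]
```

```bash
python3 -m inch '[[[-0.05,-0.16,0.005,0,0,0,-1],[-0.05,-0.16,0.005,0,0,0,-1],[-0.05,-0.16,0.005,0,0,0,-1],[-0.05,-0.16,0.005,0,0,0,-1],[-0.05,-0.16,0.005,0,0,0,-1],[-0.05,-0.16,0.005,0,0,0,-1]]]'
python3 to.py .543 .019 .043 89.2
python3 - <<'E'
from h import *
i=imaging.camera("top");cv2.imwrite("pics/t5.png",cv2.resize(np.hstack([i[240:340,190:350],imaging.camera("side")[200:300,220:380]]),(800,250),interpolation=cv2.INTER_CUBIC))
E
```

```text
clock: 18.55
position: [0.5416, 0.0183, 0.1624]
ee_rot: [0.011, 1.0, -0.0, -0.001]
ft_force: [-0.6, 0.7, -0.2]
grip_width: 1.004
grasp_force: 0.0
shift [-0.0017  0.0008  0.1194] az -0.008 alt 3.133 | pos [0.5416 0.0183 0.1624] yang 88.7 j7 1.6 t 18.6 w 1.004 f 0.0 tilt [ 0.002 -0.   ]
```

View pics/t5.png

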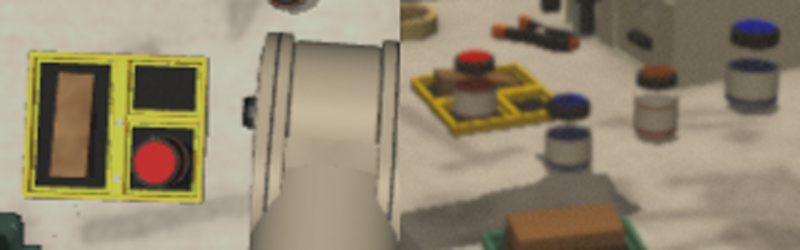

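The red jar stands upright in its well, with its cap at crop pixel (155,162) shifted by parallax. Next is the blue jar.

```bash
python3 -m inch '[[[-0.002,0.001,0.04,0,0,0,-1],[-0.002,0.001,0.08,0,0,0,-1],[-0.002,0.001,0.11,0,0,0,-1],[-0.002,0.001,0.119,0,0,0,-1],[-0.002,0.001,0.119,0,0,0,-1],[-0.002,0.001,0.119,0,0,0,1],[-0.002,0.001,0.119,0,0,0,1],[-0.002,0.001,0.119,0,0,0,1],[-0.002,0.001,0.119,0,0,0,1],[-0.002,0.001,0.119,0,0,0,1]]]'
python3 to.py .543 .019 .043 89.2
python3 -m inch '[[[0,0,0,0,0,0,1],[0,0,-0.03,0,0,0,1],[0,0,-0.07,0,0,0,1],[0,0,-0.1,0,0,0,1],[0,0,-0.1,0,0,0,1]]]'
python3 to.py .43 .019 .15 80.2;python3 to.py .412 -.254 .15 80.2
```

```text
clock: 19.65
position: [0.5453, 0.0194, 0.0465]
ee_rot: [0.011, 1.0, 0.001, 0.001]
ft_force: [-2.7, 0.4, 8.2]
grip_width: 0.566
grasp_force: 35.2
shift [ 0.0023 -0.0004  0.0034] az -0.008 alt 3.134 | pos [0.5453 0.0194 0.0465] yang 88.8 j7 1.71 t 19.6 w 0.566 f 35.2 tilt [-0.002  0.001]
clock: 20.15
position: [0.5467, 0.019, 0.1494]
ee_rot: [0.011, 1.0, 0.001, 0.003]
ft_force: [-0.1, 0.1, -1.7]
grip_width: 0.561
grasp_force: 38.1
shift [ 0.1167 -0.0026 -0.0015] az 0.149 alt -2.993 | pos [0.5467 0.019  0.1494] yang 88.7 j7 1.62 t 20.1 w 0.561 f 38.1 tilt [-0.007  0.003]
shift [ 0.1286 -0.2759 -0.0023] az 0.149 alt -2.993 | pos [0.5467 0.019  0.1494] yang 88.7 j7 1.62 t 20.1 w 0.561 f 38.1 tilt [-0.007  0.003]
```

```bash
python3 -m inch '[[[0.04,-0.003,0,0,0,0.05,1],[0.08,-0.003,0,0,0,0.1,1],[0.115,-0.003,0,0,0,0.149,1],[0.115,-0.03,0,0,0,0.149,1],[0.118,-0.07,0,0,0,0.149,1],[0.121,-0.12,0,0,0,0.149,1],[0.124,-0.17,0,0,0,0.149,1],[0.126,-0.22,0,0,0,0.149,1],[0.127,-0.26,0,0,0,0.149,1],[0.127,-0.276,0,0,0,0.149,1]]]'
python3 -m inch '[[[0,0,0,0,0,0,1],[0,0,0.03,0,0,0,1],[0,0,0.06,0,0,0,1],[0,0,0.08,0,0,0,1],[0,0,0.08,0,0,0,1],[0,0,0.08,0,0,0,1]]]'
python3 to.py .414 -.254 .051 80.2
```

```text
clock: 21.15
position: [0.4102, -0.2579, 0.1449]
ee_rot: [0.087, 0.996, -0.001, 0.0]
ft_force: [0.2, -1.0, -2.2]
grip_width: 0.565
grasp_force: 38.1
clock: 21.75
position: [0.4114, -0.2537, 0.0652]
ee_rot: [0.085, 0.996, 0.0, -0.0]
ft_force: [1.3, -0.4, -1.4]
grip_width: 0.56
grasp_force: 38.0
shift [-0.0026  0.0001  0.0142] az 0.001 alt -3.141 | pos [ 0.4114 -0.2537  0.0652] yang 80.2 j7 2.2 t 21.8 w 0.56 f 38.0 tilt [0. 0.]
```

```bash
python3 -m inch '[[[-0.003,0,0.007,0,0,0,1],[-0.003,0,0.012,0,0,0,1],[-0.003,0,0.0145,0,0,0,1],[-0.003,0,0.0145,0,0,0,1],[-0.003,0,0.0145,0,0,0,1]]]'
python3 -m inch '[[[0,0,0,0,0,0,-0.4],[0,0,0,0,0,0,-0.5],[0,0,0,0,0,0,-0.5],[0,0,0,0,0,0,-0.5],[0,0,-0.03,0,0,0,-0.5],[0,0,-0.07,0,0,0,-0.5],[0,0,-0.11,0,0,0,-0.5],[0,0,-0.12,0,0,0,-0.7],[0,0,-0.12,0,0,0,-1]]]'
python3 to.py .567 -.403 .15 50; python3 to.py .567 -.403 .15 0
```

```text
clock: 22.25
position: [0.4146, -0.2546, 0.0505]
ee_rot: [0.085, 0.996, 0.0, 0.0]
ft_force: [-1.1, 1.2, 0.6]
grip_width: 0.563
grasp_force: 38.4
clock: 23.15
position: [0.4153, -0.2546, 0.1713]
ee_rot: [0.085, 0.996, 0.001, 0.002]
ft_force: [0.1, 0.9, -0.8]
grip_width: 0.987
grasp_force: 0.0
shift [-0.1746 -0.1206  0.0217] az 0.528 alt -2.613 | pos [ 0.4153 -0.2546  0.1713] yang 80.3 j7 2.01 t 23.1 w 0.987 f 0.0 tilt [-0.003  0.001]
shift [-0.1746 -0.1206  0.0217] az 1.401 alt -1.741 | pos [ 0.4153 -0.2546  0.1713] yang 80.3 j7 2.01 t 23.1 w 0.987 f 0.0 tilt [-0.003  0.001]
```

```bash
python3 -m inch '[[[-0.175,-0.12,0.03,0,0,0.09,-1],[-0.175,-0.12,0.03,0,0,0.09,-1],[-0.175,-0.12,0.03,0,0,0.09,-1],[-0.175,-0.12,0.03,0,0,0.09,-1],[-0.175,-0.12,0.03,0,0,0.09,-1],[-0.175,-0.12,0.03,0,0,0.09,-1],[-0.175,-0.12,0.03,0,0,0.09,-1],[-0.175,-0.12,0.03,0,0,0.09,-1]]]' 60
python3 to.py .567 -.401 .029 75
python3 - <<'E'
from h import *
i=imaging.camera("top");cv2.imwrite("pics/t6.png",cv2.resize(np.hstack([i[230:370,370:530],imaging.camera("side")[230:370,260:420]]),(800,350),interpolation=cv2.INTER_CUBIC))
E
```

```text
clock: 23.95
position: [0.5654, -0.4022, 0.1392]
ee_rot: [0.13, 0.991, 0.001, -0.001]
ft_force: [-1.0, 1.1, 0.1]
grip_width: 1.001
grasp_force: 0.0
shift [-0.0014  0.0014  0.1102] az 0.0 alt -3.141 | pos [ 0.5654 -0.4022  0.1392] yang 75.0 j7 2.25 t 23.9 w 1.001 f 0.0 tilt [0.001 0.001]
```

View pics/t6.png

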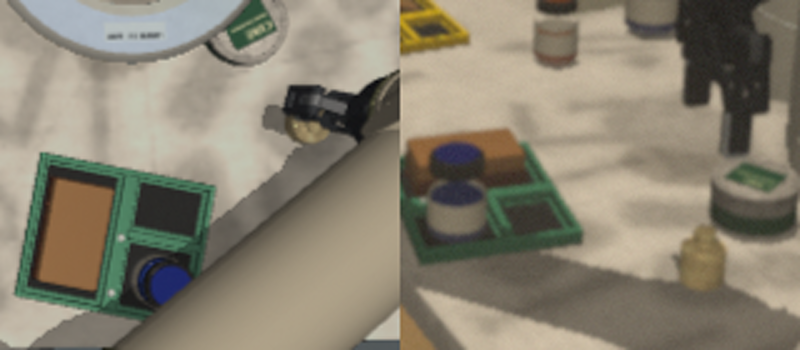

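The blue jar stands upright in its well, with its cap at (165,280). The gripper lines up with the weight at (308,130).

```bash
python3 -m inch '[[[-0.001,0.001,0.04,0,0,0,-1],[-0.001,0.001,0.08,0,0,0,-1],[-0.001,0.001,0.1,0,0,0,-1],[-0.001,0.001,0.11,0,0,0,-1],[-0.001,0.001,0.11,0,0,0,-1],[-0.001,0.001,0.11,0,0,0,1],[-0.001,0.001,0.11,0,0,0,1],[-0.001,0.001,0.11,0,0,0,1],[-0.001,0.001,0.11,0,0,0,1],[-0.001,0.001,0.11,0,0,0,1]]]' 60
python3 -m inch '[[[0,0,0,0,0,0,1],[0,0,0,0,0,0,1]]]'
python3 to.py .567 -.401 .029 75
python3 -m inch '[[[0,0,0,0,0,0,1],[0,0,-0.03,0,0,0,1],[0,0,-0.07,0,0,0,1],[0,0,-0.11,0,0,0,1],[0,0,-0.14,0,0,0,1],[0,0,-0.14,0,0,0,1]]]'
python3 to.py .43 -.25 .17 75;python3 to.py .43 .1 .17 75
```

```text
clock: 25.05
position: [0.5683, -0.4019, 0.0318]
ee_rot: [0.13, 0.992, 0.0, 0.001]
ft_force: [-1.6, 3.2, 7.9]
grip_width: 0.403
grasp_force: 59.1
clock: 25.25
position: [0.5683, -0.4019, 0.0318]
ee_rot: [0.13, 0.992, 0.0, 0.001]
ft_force: [-0.8, 4.0, 9.1]
grip_width: 0.399
grasp_force: 59.0
shift [0.0015 0.0005 0.0028] az 0.001 alt -3.14 | pos [ 0.5683 -0.4019  0.0318] yang 75.1 j7 2.29 t 25.2 w 0.399 f 59.0 tilt [-0.002  0.001]
clock: 25.85
position: [0.5685, -0.4035, 0.1747]
ee_rot: [0.13, 0.991, -0.001, 0.003]
ft_force: [0.3, -0.2, -5.6]
grip_width: 0.395
grasp_force: 62.0
shift [0.1735 0.1125 0.0035] az 0.001 alt -3.141 | pos [ 0.5685 -0.4035  0.1747] yang 75.0 j7 2.23 t 25.9 w 0.395 f 62.0 tilt [-0.006 -0.002]
shift [0.2638 0.4507 0.0023] az 0.001 alt -3.141 | pos [ 0.5685 -0.4035  0.1747] yang 75.0 j7 2.23 t 25.9 w 0.395 f 62.0 tilt [-0.006 -0.002]
```

```bash
python3 -m inch '[[[0.043,0.028,0,0,0,0,1],[0.087,0.056,0,0,0,0,1],[0.13,0.084,0,0,0,0,1],[0.174,0.112,0,0,0,0,1],[0.188,0.16,0,0,0,0,1],[0.2,0.205,0,0,0,0,1],[0.212,0.25,0,0,0,0,1],[0.225,0.295,0,0,0,0,1],[0.238,0.34,0,0,0,0,1],[0.25,0.385,0,0,0,0,1]]]'
python3 -m inch '[[[0.012,0.045,0,0,0,0,1],[0.017,0.065,0,0,0,0,1],[0.017,0.065,0,0,0,0,1]]]'
python3 to.py .565 .178 .12 89.2
```

```text
clock: 26.85
position: [0.4242, 0.002, 0.1696]
ee_rot: [0.129, 0.992, 0.001, -0.0]
ft_force: [2.1, 0.5, -4.8]
grip_width: 0.4
grasp_force: 62.2
clock: 27.15
position: [0.4247, 0.0697, 0.1692]
ee_rot: [0.127, 0.992, -0.001, -0.001]
ft_force: [0.2, -1.1, -5.1]
grip_width: 0.404
grasp_force: 62.2
shift [-0.1085  0.1402  0.0489] az -0.241 alt 2.9 | pos [0.4247 0.0697 0.1692] yang 75.4 j7 0.97 t 27.1 w 0.404 f 62.2 tilt [ 0.001 -0.001]
```

```bash
python3 -m inch '[[[-0.109,0.14,0,0,0,-0.241,1],[-0.109,0.14,0,0,0,-0.241,1],[-0.109,0.14,0,0,0,-0.241,1],[-0.109,0.14,0,0,0,-0.241,1],[-0.109,0.14,0,0,0,-0.241,1],[-0.109,0.14,0.03,0,0,-0.241,1],[-0.109,0.14,0.07,0,0,-0.241,1],[-0.109,0.14,0.09,0,0,-0.241,1],[-0.109,0.14,0.09,0,0,-0.241,1],[-0.109,0.14,0.09,0,0,-0.241,1]]]'
python3 to.py .566 .178 .037 89.2
python3 - <<'E'
from h import *
i=imaging.camera("top");cv2.imwrite("pics/t7.png",cv2.resize(np.hstack([i[230:350,170:330],imaging.camera("side")[180:300,190:350]]),(800,300),interpolation=cv2.INTER_CUBIC))
E
```

```text
clock: 28.15
position: [0.5673, 0.1729, 0.0806]
ee_rot: [0.01, 1.0, -0.0, -0.0]
ft_force: [-0.2, -0.1, -5.2]
grip_width: 0.399
grasp_force: 62.2
shift [0.0014 0.0052 0.0436] az -0.007 alt 3.135 | pos [0.5673 0.1729 0.0806] yang 88.8 j7 1.52 t 28.1 w 0.399 f 62.2 tilt [ 0.    -0.001]
```

View pics/t7.png

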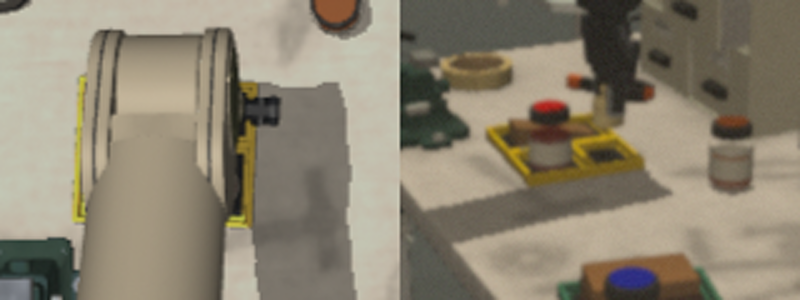

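The weight hangs upright at crop pixel (603,110), over the small well. I lower it, release, and back off towards the middle.

```bash
python3 -m inch '[[[0.001,0.005,0.02,0,0,0,1],[0.001,0.005,0.035,0,0,0,1],[0.001,0.005,0.042,0,0,0,1],[0.001,0.005,0.043,0,0,0,1],[0.001,0.005,0.043,0,0,0,1],[0.001,0.005,0.043,0,0,0,1]]]'
python3 to.py .566 .178 .037 89.2
python3 -m inch '[[[0,0,0,0,0,0,0],[0,0,0,0,0,0,-0.1],[0,0,0,0,0,0,-0.2],[0,0,0,0,0,0,-0.2],[0,0,-0.03,0,0,0,-0.2],[0,0,-0.08,0,0,0,-0.3],[0,0,-0.13,0,0,0,-0.3],[0,0,-0.18,0,0,0,-0.5],[0,0,-0.2,0,0,0,-0.5]]]'
python3 -m inch '[[[0.15,-0.12,0,0,0,0,-0.5],[0.15,-0.12,0,0,0,0,-0.5],[0.15,-0.12,0,0,0,0,-0.5],[0.15,-0.12,0,0,0,0,-0.5],[0.15,-0.15,0,0,0,0,-0.5],[0.15,-0.15,0,0,0,0,-0.5],[0.15,-0.15,0,0,0,0,-0.5],[0.15,-0.15,0,0,0,0,-0.5]]]'
cp m.py m2.py
python3 - <<'E'
from h import *
i=imaging.camera("top");cv2.imwrite("pics/fin.png",i)
for n,lo,hi,b,z in [("blue",(105,120,60),(130,255,255),(380,300,470,370),.079),("red",(0,150,80),(8,255,255),(220,270,290,330),.079),("brown",(3,100,60),(18,255,255),(290,215,325,250),.075),("sander",(0,90,40),(18,255,255),(370,280,425,365),.039),("wedge",(0,90,40),(20,255,255),(195,255,235,325),.02)]:
    try:
        c,p=blob(i,lo,hi,b);print(n,(ray("top",c,z)*1000).round(),len(p),rect("top",p,z))
    except Exception as e: print(n,e)
cv2.imwrite("pics/fin2.png",cv2.resize(np.vstack([i[240:340,170:330],i[280:380,350:510]]),(640,592*100//74-200),interpolation=cv2.INTER_CUBIC))
E
```

```text
clock: 28.85
position: [0.567, 0.1788, 0.0382]
ee_rot: [0.01, 1.0, 0.0, 0.001]
ft_force: [0.3, -0.7, -5.5]
grip_width: 0.396
grasp_force: 62.2
shift [ 0.001  -0.0008  0.0012] az -0.006 alt 3.135 | pos [0.567  0.1788 0.0382] yang 88.8 j7 1.54 t 28.9 w 0.396 f 62.2 tilt [-0.001  0.   ]
clock: 29.75
position: [0.5681, 0.1787, 0.2425]
ee_rot: [0.01, 1.0, 0.002, 0.003]
ft_force: [0.4, -0.7, 0.8]
grip_width: 0.748
grasp_force: 0.0
clock: 30.55
position: [0.4138, 0.0323, 0.2376]
ee_rot: [0.01, 1.0, 0.0, 0.0]
ft_force: [0.2, 0.7, 0.1]
grip_width: 0.748
grasp_force: 0.0
blue [ 412. -256.] 232 (412, -256, 37, 37, 0.4)
red [495. 178.] 213 (495, 178, 35, 35, 1.1)
brown [670.  62.] 223 (670, 62, 35, 40, 1.2)
sander [ 456. -170.] 1104 (456, -170, 62, 101, 80.3)
wedge [527. 266.] 651 (528, 266, 38, 100, 88.8)
```

View pics/fin2.png

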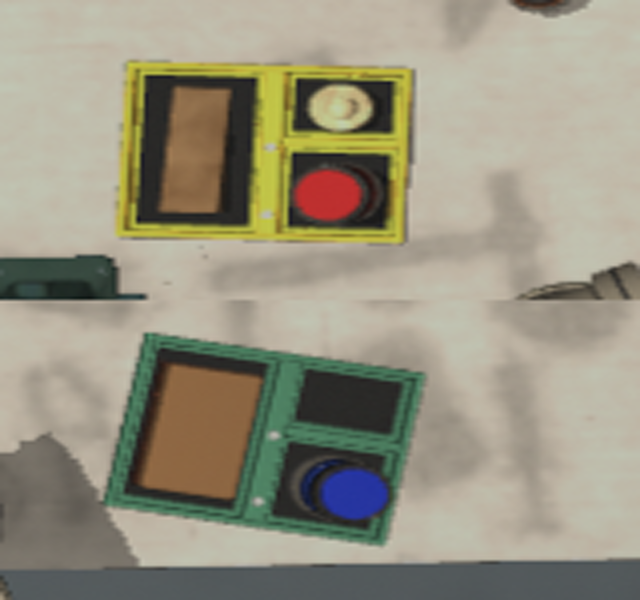

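All five pieces sit in their wells. The weight is at (342,107), and the measured jars, sander and wedge are within 3 mm of their targets. I hand in.

```bash
python3 -c "
from workcell import order
print(order.hand_in())"
```

```text
the job is handed in; nothing more can be done
None
```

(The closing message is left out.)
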